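# Third hand at the watchmaker's jig

### The arm

A 6-joint arm with a two-finger parallel gripper is mounted at the origin on the work surface. World frame = base frame: x ahead of the robot, y to its left, z up, the work surface at z = 0. Lengths are in m, angles in rad, forces in N, time in s.
With the tool pointing down it reaches from about 0.275 to 0.725 m from the base axis. Payload 15.9 kg.
Tool frame: the origin (TCP) lies midway between the tips of the shut fingers; the grasp point (between the pads) lies ctrl.pinch_z behind it (ctrl.pinch_z is the distance from the TCP to the grasp point, in m); z points along the fingers, x is the direction in which the jaws open and shut, and the axes are right-handed (so a half turn about z gives the same grasp; the last joint's range is limited). The gripper opens to 85 mm and grips with 20 to 120 N. Pads are 22 mm wide; open, the fingers measure 114 mm over their backs; the gripper's body (76 mm by 85 mm) begins 54 mm behind the grasp point. The pads swing forward as they close: fully open they stand 13 mm farther back than shut.
Start: joints at [-1.219, 0.213, -0.034, 1.323, 0, 1.571], TCP at [0.172, -0.469, 0.231] pointing down, gripper open.
Joint ranges: [-2.98, 2.98], [-0.74, 1.72], [-1.14, 1.35], [-2.1, 2.04], [-1.57, 1.44], [-3.14, 3.14]. Speed limits (rad/s): [1.89, 1.89, 2.39, 2.57, 3.14, 3.14].

### API

Orientations are given as [roll, pitch, yaw] about the fixed x, y, z axes, in that order (R = Rz(yaw) Ry(pitch) Rx(roll)).
In Python, from cell import ctrl gives the robot as it stands. The module is installed in compiled form; this text tells all that it offers.
- The arm moves only by the shell command python3 -m crank 'ROWS' [FORCE]. ROWS is JSON, one flat list of numbers, 5 for each row, row after row: the finger opening in m, from 0 to 0.0854, then the shift along the world's x, y, z in m, then the turn about the world's z in rad. In form: [grip, tx, ty, tz, spin, grip, tx, ty, tz, spin, ...]. A call has 1 to 8 rows; each row shifts and turns the commanded pose from where the row before left it; what a row does not reach is not made up. A row lasts 1/10 s, in which the tool goes at most 50 mm and 8.59 degrees, less where a joint would pass 70% of its speed; a pose out of reach is approached as far as the arm can. A call with a gripper value outside its range is refused whole. The fingers move at their own pace and stop on an object; FORCE is the grip in N (left out, the last holds). Time passes only in rows, so rows that do not move let the fingers close. It gives the time, the measured TCP pose, the force and the opening at its end, in the units of the state.
- ctrl.state(): the state, without advancing time (a new reading comes with each control period).
- ctrl.capture(name): name is "scene" or "top"; returns the picture (420x560x3 uint8, blue, green, red); there is no depth.
- ctrl.camera_model(name): a dict with "fov_y" (degrees; the focal length in pixels is half the picture's height over the tangent of half this angle, whatever the lens; pixels are square), "cx", "cy" (the principal point, pixels), "R" (3x3) and "t" (3): a world point X has camera coordinates R X + t. Camera axes: x right, y down, z forward; pixel columns grow to the right and rows downward; lengths in m; the calibration is good to about 2 mm. A picture is of the moment at which its call begins. camera_model takes no time and is no camera call.
- ctrl.job_done(): hands the job in, once; it reports no verdict.
The state is a dict: "t": time; "joints": joint angles; "dq": joint speeds; "joint_efforts": joint torques, N m; "ee_pos": TCP position; "tool_rot": TCP orientation; "ft_force": force on the tool from outside, world axes, zero at the start; "ft_torque": the same for the moment, N m; "width": finger opening in m.
Only numpy, scipy, OpenCV 4.12 (cv2) and the standard library are available. Lean on these libraries where they do the work, as an engineer would, in place of code of your own. Each camera call takes 0.05 s, during which the arm holds its last target.

### The job

Take the steel stop blade with the blue grip out of the wooden rack and slide it fully down into the slot of the jig's blue sprung carriage, and let go of it. Then lay the clock movement flat on the jig's bed, midway across, with its crown towards the open end of the bed, and push it squarely against the blade until the red pointers stand in the middle of the green bands (about 10 N); finish while still holding it there with that steady push, so the watchmaker can drive the screws. Do not run the carriage to its end stop, and leave the spare blade and the other bench things where they are.

Things in the scene. Friction and masses are not known exactly. Their poses are not given: they have to be found in the camera images.
- jig: Fixed aluminium jig, 230 x 140 mm. Frame on the table: x from the bed's open end towards the blue carriage, y across. Flat bed x = -130 to 0 mm, top 46 mm high, no side walls, two dark lines at y = +-26 mm. Carriage behind it from x = 2 mm; end block at x = 82 to 100 mm, 42 mm high. White rails at y = +-63 mm (43.5 mm high) with green bands at x = 24.7 to 34.7 mm.
- jig_bed (a point): Point on the top of the jig's bed at the jig's x = 0, y = 0 (the bed's edge next to the carriage); axes as the jig's.
- carriage (a joint): Travel in m of the blue sprung carriage along the jig's +x: 0 at rest, 0.028 at its end stop. Springs push back with 2.4 N + 600 N/m x travel: 10 N gives 0.0127 m, its two red pointers (jig x = 17 mm at rest) then amid the green bands, which span 7 to 13 N (0.0077 to 0.0177 m). Carriage 38 x 104 mm, top 44.5 mm above the table, 1.5 mm below the bed.
- jig_slot (a point): Centre of the floor of the carriage's slot, 13 mm above the table, at jig x = 14 mm at rest; moves with the carriage, axes as the jig's. Slot 6.4 mm wide (x), 65 mm long (y), 31.5 mm deep, with steel funnel lips that widen its mouth to about 11 mm.
- blade: Loose steel stop blade with a blue grip, 0.15 kg: flat upright plate 5 mm thick (x), 60 mm wide (y), 77 mm high; on top a grip bar 12 mm thick (x), 44 mm wide (y), from 77 to 93 mm above the lower edge; symmetric. Origin at the middle of its lower edge, z up. Starts standing in one of the two slots of the wooden rack.
- spare_blade: Bystander: a brass blade with a yellow grip, of the same shape, in the rack's other slot, 70 mm away. To be left alone.
- rack: Fixed wooden rack for blades, 130 (x) x 100 (y) x 30 mm high, origin under its centre. Its two slots run along its y at x = -35 and +35 mm, 6.6 mm wide, 64 mm long, their floor 6 mm above the table (24 mm deep). Which blade stands in which slot changes.
- movement: Loose clock movement, 0.18 to 0.35 kg: grey rectangular carrier 60 (x) x 46 (y) x 24 mm high, on top a round brass movement 41 mm across (32 mm high in all). Origin under its centre, z up. A brass winding crown 8 mm across stands out 8 mm from the middle of its -x end; the flat +x end goes against the blade. Starts on a thin grey mat on the table.
- movement_crown (a point): Middle of the movement's winding crown, 34 mm along the movement's -x from its origin, 14 mm up.
- loupe: Bystander: black eye loupe, 36 mm across, 30 mm high; origin under its centre.
- oil_pot: Bystander: small glass jar with a red cap, 40 mm across, 45 mm high; origin under its centre.
- pin_vice: Bystander: dark steel and brass pin vice, 95 mm long, 12 mm thick, lying along its x; origin under its middle.
- parts_tray: Bystander: round white parts tray, 116 mm across, 16 mm high; origin under its centre.

How it is judged:
On the way, in this order (a step that is already met when the one before it is completed fails the run):
1. the blue-gripped blade stands fully down in the carriage's slot, let go (z of blade in the frame of jig_slot below 0.004 m and x of blade in the frame of jig_slot between -0.005 and 0.005 m and y of blade in the frame of jig_slot between -0.006 and 0.006 m and angle between the x axis of blade and the x axis of jig_slot, either way round below 0.2 rad and contact force between the fingers and blade below 0.3 N), for 0.3 s.
2. the movement lies on the bed and is pushed against the blade with about 10 N (contact force between movement and blade between 6 and 14.5 N and value of joint carriage between 0.0062 and 0.0195 m and z of movement in the frame of jig_bed between -0.003 and 0.005 m and y of movement in the frame of jig_bed between -0.015 and 0.015 m and angle between the x axis of movement and the x axis of jig_bed, either way round below 0.12 rad and angle between movement's own z axis and vertical below 0.1 rad and x of movement_crown in the frame of jig below -0.02 m and contact force between the fingers and movement above 3 N and linear speed of movement below 0.01 m/s), for 0.5 s.
At the end, for the whole second after the job is handed in: Blade within 4 mm of the slot floor, 5-6 mm of its centre, upright within 0.2 rad, untouched; movement on the bed, within 15 mm of mid, 0.12 rad of square, crown away from the blade, held at rest by the fingers, pressing the blade with 6 to 14.5 N, carriage in 6.2 to 19.5 mm (all of step 1 and all of step 2); the arm keeps its last pose, push and grip.
It fails at once if the carriage is run to its end stop (travel over 26 mm) (value of joint carriage above 0.026 m).
It fails at once if the spare blade is moved more than 20 mm (distance of spare_blade from where it was at the start of the episode above 0.02 m).
It fails at once if another bystander is moved more than 30 mm (distance of any of loupe, oil_pot, pin_vice, parts_tray from where it was at the start of the episode above 0.03 m).
It also fails if it takes over 58 s, if anything falls off the work surface, if the arm or the gripper's body presses on something with over 40 N, if the wrist force passes 120 N, or if a joint passes its speed limit or range.

## Working session

There is one attempt and no reset: what is moved stays moved. The work goes in short steps, Python scripts to look and compute and a shell command to move; the robot and the scene stay as the last step left them, time stands still between calls to the robot, and variables do not carry over. Pictures are saved under pics/ and viewed, and the job is handed in when it is done.

```bash
mkdir -p pics; ls; python3 - <<'E'
from cell import ctrl
import cv2
print(ctrl.state()); print(ctrl.pinch_z)
for n in("scene","top"):
    cv2.imwrite(f"pics/{n}0.png",ctrl.capture(n)); print(n,ctrl.camera_model(n))
E
```

```text
pics
{'t': 0.0, 'joints': array([-1.21898033e+00,  2.13338280e-01, -3.50203275e-02,  1.32351395e+00,
       -6.90073559e-06,  1.57079586e+00]), 'dq': array([ 0.00064681,  0.00033497, -0.00180845, -0.00117818,  0.00094823,
        0.0003916 ]), 'joint_efforts': array([-5.46339761e-04, -6.86162138e+01,  4.87114942e+01,  1.73631875e-02,
       -1.98110361e-04, -1.79082281e-05]), 'ee_pos': array([ 0.17218624, -0.46906637,  0.23084048]), 'tool_rot': array([ 3.14158575e+00,  1.07623340e-03, -1.21897986e+00]), 'ft_force': array([ 0.67412424, -0.04798647,  0.17433464]), 'ft_torque': array([ 0.00281189,  0.02390477, -0.00908694]), 'width': 0.08504715304543713}
0.0187
scene {'fov_y': 45.1181547207718, 'cx': 290.64128332249896, 'cy': 200.80191391364423, 'R': array([[ 0.24208165,  0.96998849, -0.0227774 ],
       [ 0.50765903, -0.14663337, -0.8489882 ],
       [-0.8268487 ,  0.19396131, -0.52792067]]), 't': array([-0.13553837, -0.22270949,  1.86352374])}
top {'fov_y': 52.414217638825725, 'cx': 279.5976095466369, 'cy': 214.6429677120075, 'R': array([[ 0.01955445, -0.99955636,  0.02246562],
       [-0.98231448, -0.02339247, -0.18577154],
       [ 0.18621465, -0.01843564, -0.98233611]]), 't': array([-0.01895715,  0.52609115,  1.24424903])}
```

View pics/scene0.png

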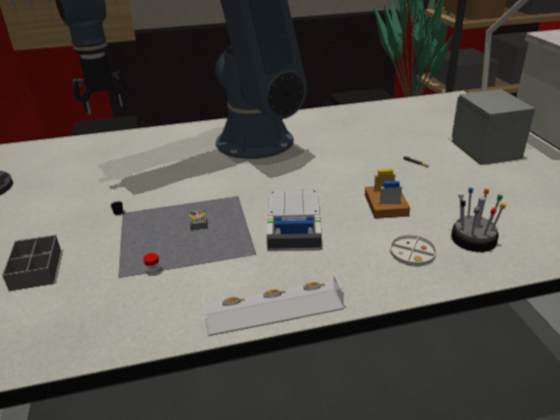

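View pics/top0.png

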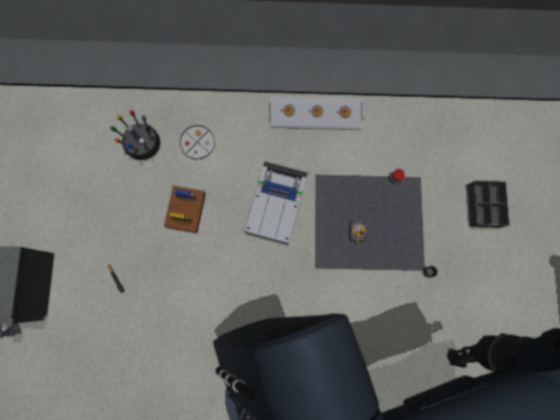

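The scene view shows the jig at about (293,218), the rack at (387,193) and the movement at (198,218). In the top view they are at (275,205), (185,208) and (358,232). I'll zoom in.

```bash
python3 - <<'E'
import cv2,numpy as np
t=cv2.imread("pics/top0.png");s=cv2.imread("pics/scene0.png")
def c(im,x,y,w,h,f):return cv2.resize(im[y:y+h,x:x+w],None,fx=f,fy=f,interpolation=cv2.INTER_CUBIC)
a=c(t,150,155,160,95,5);b=c(t,330,205,60,60,8);d=c(s,180,165,150,90,5);e=c(s,360,160,60,60,8)
cv2.imwrite("pics/z1.png",a);cv2.imwrite("pics/z3.png",d);cv2.imwrite("pics/z2.png",np.hstack([b,e])[:,:960]) if 0 else cv2.imwrite("pics/z2.png",cv2.resize(np.hstack([b,e]),(800,400)))
E
```

```text
(no output)
```

View pics/z1.png

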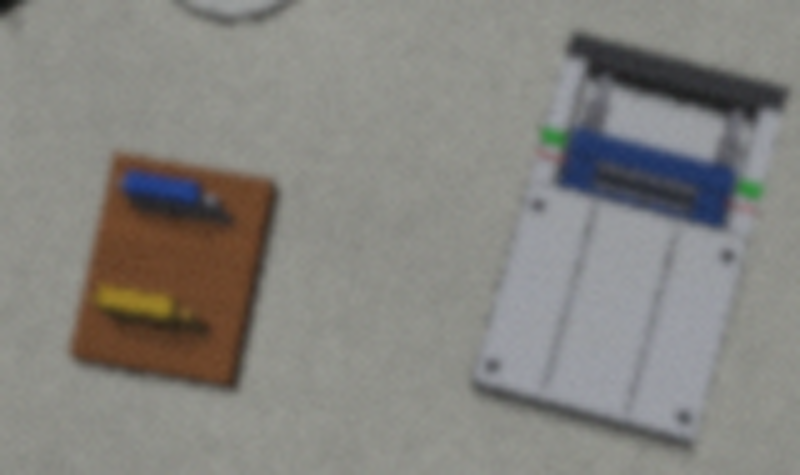

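View pics/z2.png

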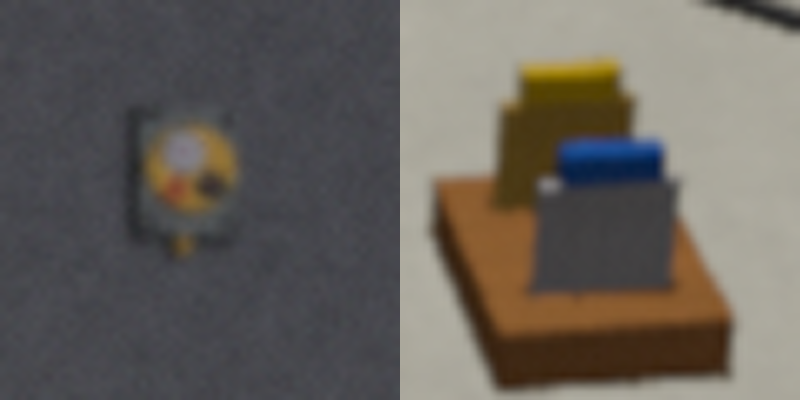

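View pics/z3.png

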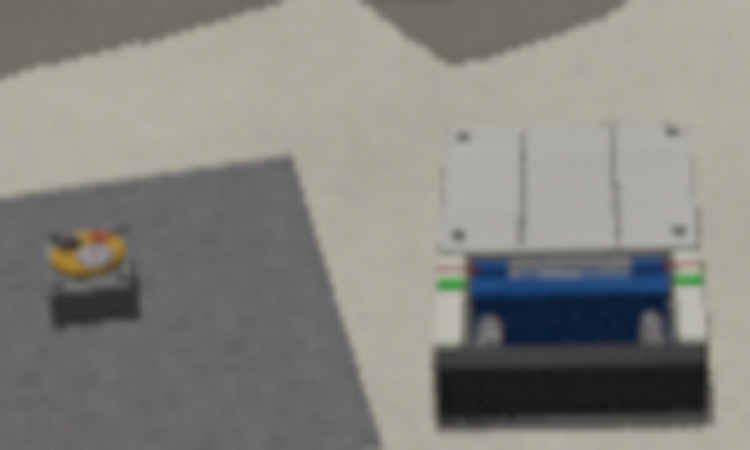

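Top view: the blue blade is in the rack slot farther from the robot, with its grip at about (181+,192). The yellow spare is in the near slot. The jig's carriage points away from the robot, rotated slightly towards -y. The movement's crown already points towards the robot. Next I'll measure all of these.

```bash
cat > h.py <<'E'
import numpy as np,cv2
from cell import ctrl
F=4
class Cam:
    def __init__(s,n):
        m=ctrl.camera_model(n);s.R=np.array(m["R"]);s.t=np.array(m["t"]);s.f=210/np.tan(np.radians(m["fov_y"])/2);s.c=np.array([m["cx"],m["cy"]])
    def ray(s,p):
        d=np.array([*((np.asarray(p,float)-s.c)/s.f),1]);return -s.R.T@s.t,s.R.T@d
    def at(s,p,z):
        o,d=s.ray(p);return (o+d*(z-o[2])/d[2])
    def proj(s,X):
        q=s.R@np.asarray(X,float)+s.t;return q[:2]/q[2]*s.f+s.c
def inter(c1,p1,c2,p2):
    A=np.zeros((3,3));b=np.zeros(3);r=[]
    for c,p in((c1,p1),(c2,p2)):
        o,d=c.ray(p);d=d/np.linalg.norm(d);M=np.eye(3)-np.outer(d,d);A+=M;b+=M@o;r.append((M,o))
    X=np.linalg.solve(A,b);return X,[np.linalg.norm(M@(X-o)) for M,o in r]
def blobs(im,lo,hi,roi,minA=3):
    x,y,w,h=roi
    u=cv2.resize(im[y:y+h,x:x+w],None,fx=F,fy=F,interpolation=cv2.INTER_CUBIC)
    m=cv2.inRange(cv2.cvtColor(u,cv2.COLOR_BGR2HSV),lo,hi)
    n,l,st,ce=cv2.connectedComponentsWithStats(m)
    out=[]
    for i in range(1,n):
        if st[i,4]>=minA*F*F:
            k=(l==i).astype(np.uint8);cn=max(cv2.findContours(k,0,1)[0],key=cv2.contourArea)
            r=cv2.minAreaRect(cn);tr=lambda p:(np.array(p)+.5)/F-.5+np.array([x,y])
            out.append(dict(A=st[i,4]/F/F,c=tr(ce[i]),rc=tr(r[0]),box=tr(cv2.boxPoints(r)),size=np.array(r[1])/F,ang=r[2],cn=tr(cn[:,0])))
    return sorted(out,key=lambda d:-d["A"])
T=Cam("top");S=Cam("scene")
E
python3 - <<'E'
from h import *
np.set_printoptions(precision=4,suppress=True)
t=cv2.imread("pics/top0.png");s=cv2.imread("pics/scene0.png")
R={"top":(t,T,(240,155,70,95),(160,180,50,60),(335,210,45,50)),"scene":(s,S,(255,180,80,70),(360,160,60,60),(180,200,40,40))}
for n,(im,C,rj,rr,rm) in R.items():
    print("==",n)
    def sh(lbl,lo,hi,roi,z,minA=3,k=2):
        for b in blobs(im,lo,hi,roi,minA)[:k]:
            print(lbl,"A%.0f"%b["A"],"c",b["c"],"w",C.at(b["c"],z)[:2],"rc w",C.at(b["rc"],z)[:2],"box",[list(np.round(C.at(p,z)[:2],4)) for p in b["box"]])
    sh("green",(45,120,60),(75,255,255),rj,.0435)
    sh("red",(0,40,60),(8,255,255),rj,.0435,1,4)
    sh("car",(105,110,30),(125,255,255),rj,.0445)
    sh("blue",(105,110,30),(125,255,255),rr,.099)
    sh("yel",(20,150,60),(32,255,255),rr,.099)
    sh("rack",(5,120,40),(18,255,255),rr,.030)
    sh("mov",(12,110,60),(32,255,255),rm,.032)
E
```

```text
== top
green A5 c [299.3687 192.4446] w [ 0.5985 -0.0672] rc w [ 0.5984 -0.0672] box [[np.float64(0.601), np.float64(-0.0626)], [np.float64(0.6013), np.float64(-0.0718)], [np.float64(0.5957), np.float64(-0.0719)], [np.float64(0.5955), np.float64(-0.0626)]]
green A5 c [260.4562 182.0568] w [0.6285 0.0534] rc w [0.6284 0.0534] box [[np.float64(0.6274), np.float64(0.0591)], [np.float64(0.6319), np.float64(0.0581)], [np.float64(0.6295), np.float64(0.0477)], [np.float64(0.6249), np.float64(0.0487)]]
car A218 c [279.4932 188.7061] w [ 0.6086 -0.0057] rc w [ 0.6048 -0.0049] box [[np.float64(0.5994), np.float64(0.0487)], [np.float64(0.6346), np.float64(0.0407)], [np.float64(0.6103), np.float64(-0.0587)], [np.float64(0.5752), np.float64(-0.0502)]]
blue A60 c [181.9984 192.387 ] w [0.5765 0.2804] rc w [0.5765 0.2804] box [[np.float64(0.5734), np.float64(0.3024)], [np.float64(0.5865), np.float64(0.3009)], [np.float64(0.5796), np.float64(0.2583)], [np.float64(0.5666), np.float64(0.2598)]]
yel A73 c [176.7785 215.3349] w [0.5079 0.2912] rc w [0.5078 0.2911] box [[np.float64(0.504), np.float64(0.3
[... 1896 characters left out ...]
7 0.2664] rc w [0.5694 0.2796] box [[np.float64(0.4774), np.float64(0.2483)], [np.float64(0.4954), np.float64(0.3752)], [np.float64(0.6532), np.float64(0.3082)], [np.float64(0.6359), np.float64(0.1936)]]
mov A29 c [193.553  217.2175] w [ 0.5057 -0.2586] rc w [ 0.5093 -0.2557] box [[np.float64(0.5018), np.float64(-0.271)], [np.float64(0.4822), np.float64(-0.2626)], [np.float64(0.5168), np.float64(-0.2405)], [np.float64(0.5355), np.float64(-0.249)]]
mov A15 c [202.5    214.2108] w [ 0.4974 -0.2335] rc w [ 0.4984 -0.2338] box [[np.float64(0.4825), np.float64(-0.2394)], [np.float64(0.4807), np.float64(-0.2294)], [np.float64(0.514), np.float64(-0.2283)], [np.float64(0.5158), np.float64(-0.2382)]]
```

```bash
cat > ov.py <<'E'
from h import *
def pose(o,yaw,z=0):
    c,s=np.cos(yaw),np.sin(yaw)
    return lambda p:np.array([o[0]+c*p[0]-s*p[1],o[1]+s*p[0]+c*p[1],z+p[2]])
def overlay(n,src,roi,f,sets,out):
    im=cv2.imread(src);x,y,w,h=roi;C=T if n=="top" else S
    u=cv2.resize(im[y:y+h,x:x+w],None,fx=f,fy=f,interpolation=cv2.INTER_CUBIC)
    for P,pts,col in sets:
        q=[((C.proj(P(p))-[x,y]+.5)*f).astype(int) for p in pts]
        cv2.polylines(u,[np.array(q)],True,col,1)
    cv2.imwrite(out,u)
def rect(x0,x1,y0,y1,z):return [(x0,y0,z),(x1,y0,z),(x1,y1,z),(x0,y1,z)]
E
python3 - <<'E'
from ov import *
J=pose((.5847,.0003),-.242);B=pose((.5765,.2804),-.158);K=pose((.542,.2858),-.158)
sets=[(J,rect(-.13,0,-.07,.07,.046),(0,0,255)),(J,rect(.002,.04,-.052,.052,.0445),(0,255,255)),(J,rect(.082,.1,-.07,.07,.042),(0,255,0)),(J,rect(.011,.017,-.0325,.0325,.0445),(255,255,0)),
(B,rect(-.006,.006,-.022,.022,.099),(0,0,255)),(B,rect(-.0025,.0025,-.03,.03,.083),(0,255,0)),(K,rect(-.065,.065,-.05,.05,.03),(255,255,0))]
overlay("top","pics/top0.png",(150,155,160,95),5,sets,"pics/o1.png")
overlay("scene","pics/scene0.png",(255,155,165,100),4.8,sets,"pics/o2.png")
E
```

```text
(no output)
```

View pics/o1.png

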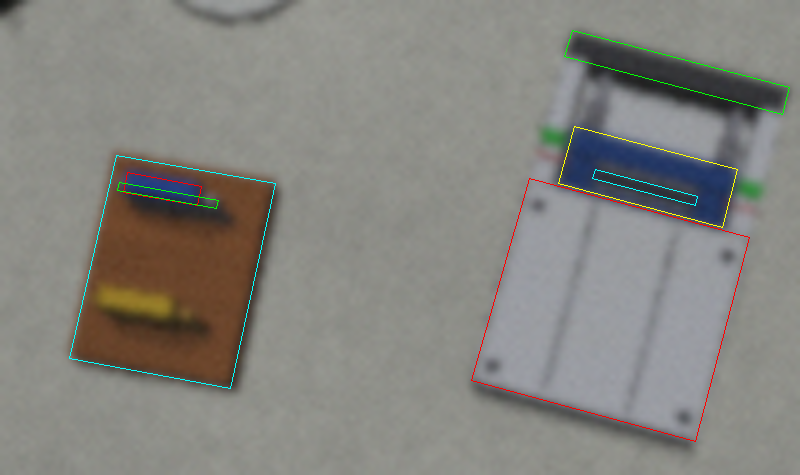

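View pics/o2.png

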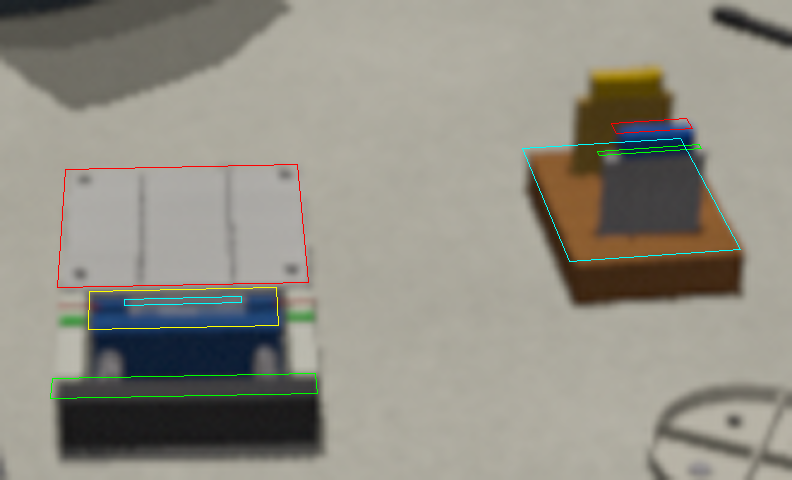

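The top-view overlay fits the jig, rack and blade. In the scene view everything sits about 1 px (2–3 mm) off, which is within calibration. Moving to above the blue grip.

```bash
python3 -m crank '[0.085,0.0192,0.0357,0,0.05,0.085,0.0192,0.0357,0,0.05,0.085,0.0192,0.0357,0,0.05,0.085,0.0192,0.0357,0,0.05,0.085,0.0192,0.0357,0,0.05,0.085,0.0192,0.0357,0,0.05,0.085,0.0192,0.0357,0,0.05,0.085,0.0192,0.0357,0,0.05]' 60
python3 -m crank '[0.045,0.0192,0.0357,0,0.05,0.045,0.0192,0.0357,0,0.05,0.045,0.0192,0.0357,0,0.05,0.045,0.0192,0.0357,0,0.05,0.045,0.0192,0.0357,0,0.05,0.045,0.0192,0.0357,0,0.05,0.045,0.0192,0.0357,0,0.05,0.045,0.0192,0.0357,0,0.05]' 
python3 -m crank '[0.045,0.0192,0.0357,0,0.05,0.045,0.0192,0.0357,0,0.05,0.045,0.0192,0.0357,0,0.05,0.045,0.0192,0.0357,0,0.05,0.045,0.0192,0.0357,0,0.05]'
```

```text
t: 0.9
ee_pos: [0.3262, -0.1822, 0.2312]
tool_rot: [3.142, 0.0, -0.817]
ft_force: [0.3, -1.2, 0.1]
width: 0.0847
t: 1.7
ee_pos: [0.4798, 0.1036, 0.2311]
tool_rot: [3.141, 0.0, -0.417]
ft_force: [-0.7, -0.5, -0.2]
width: 0.0449
t: 2.2
ee_pos: [0.5758, 0.2819, 0.2309]
tool_rot: [3.141, 0.0, -0.167]
ft_force: [-0.1, 0.1, 0.2]
width: 0.0448
```

```bash
python3 -m crank '[0.045,0.0007,-0.0015,-0.035,0.009,0.045,0,0,-0.035,0,0.045,0,0,-0.036,0,0.045,0,0,0,0]'
python3 - <<'E'
from h import *
for n in("scene","top"): cv2.imwrite(f"pics/{n}1.png",ctrl.capture(n))
t=cv2.imread("pics/top1.png");s=cv2.imread("pics/scene1.png")
a=cv2.resize(t[165:245,140:220],(400,400),interpolation=2);b=cv2.resize(s[120:220,345:445],(400,400),interpolation=2)
cv2.imwrite("pics/p1.png",np.hstack([a,b]))
E
```

```text
t: 2.6
ee_pos: [0.5734, 0.2776, 0.1203]
tool_rot: [3.137, 0.007, -0.16]
ft_force: [0.5, 0.2, -0.0]
width: 0.0446
```

View pics/p1.png

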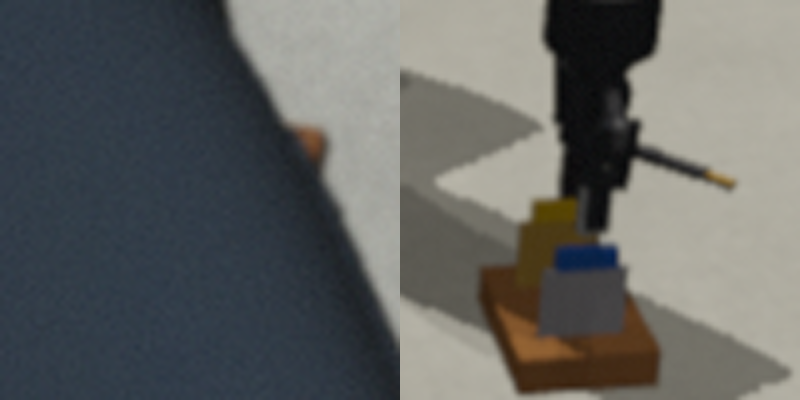

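```bash
python3 - <<'E'
from h import *
st=ctrl.state();print(st["ee_pos"],st["tool_rot"])
s=cv2.imread("pics/scene1.png")
x,y=375,155;u=cv2.resize(s[y:y+60,x:x+60],None,fx=10,fy=10,interpolation=2)
p=st["ee_pos"];a=-.16;ax=np.array([np.cos(a),np.sin(a),0]);ay=np.array([-np.sin(a),np.cos(a),0])
for X in (p,p+.0223*ax+[0,0,.006],p-.0223*ax+[0,0,.006],p+.0223*ax+.011*ay+[0,0,.006],p+.0223*ax-.011*ay+[0,0,.006]):
    q=(S.proj(X)-[x,y]+.5)*10;print(S.proj(X));cv2.circle(u,tuple(int(v) for v in q),3,(0,255,255),-1)
cv2.imwrite("pics/p2.png",u)
E
```

```text
[0.57596188 0.27870535 0.12589211] [ 3.14107743e+00  7.41420221e-04 -1.60054328e-01]
[390.41503242 172.09922241]
[392.69465288 174.09860573]
[388.55252013 166.31995653]
[396.73771236 173.8491262 ]
[388.64766285 174.34832779]
```

View pics/p2.png

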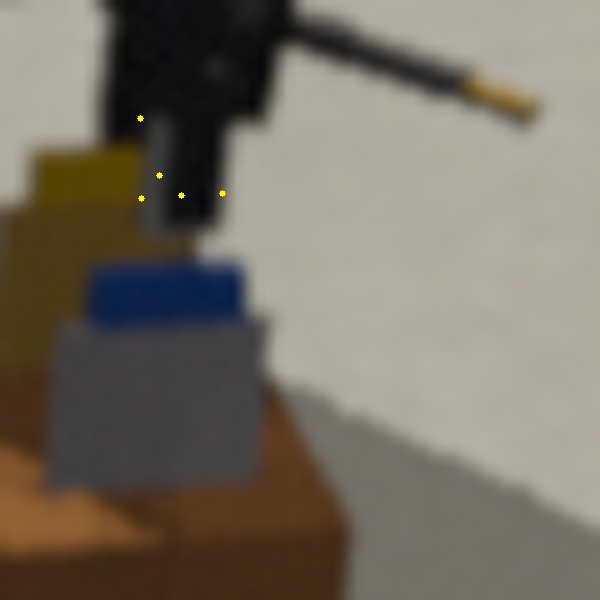

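The fingers straddle the grip: the near finger is at column 393 and the grip centre at 391.7, and the offset is explained by depth. Descend and close.

```bash
python3 -m crank '[0.045,0,0,-0.025,0,0.045,0,0,-0.025,0,0.045,0,0,-0.003,0,0.045,0,0,0,0,0.01,0,0,0,0,0.01,0,0,0,0,0.01,0,0,0,0,0.01,0,0,0,0]' 60
python3 -m crank '[0.005,0,0,0,0,0.005,0,0,0,0]'
```

```text
t: 3.5
ee_pos: [0.5772, 0.2792, 0.074]
tool_rot: [-3.14, -0.002, -0.16]
ft_force: [0.5, -0.6, 7.9]
width: 0.0112
t: 3.7
ee_pos: [0.5772, 0.2792, 0.074]
tool_rot: [-3.14, -0.002, -0.16]
ft_force: [0.8, -1.2, 8.1]
width: 0.0113
```

```bash
python3 -m crank '[0.005,0,0,0.01,0,0.005,0,0,0.02,0,0.005,0,0,0.03,0,0.005,0,0,0.03,0,0.005,0,0,0.03,0,0.005,0,0,0.006,0]'
python3 -m crank '[0.005,0.0018,-0.025,0,-0.007,0.005,0.002,-0.0385,0,-0.011,0.005,0.003,-0.04,0,-0.012,0.005,0.003,-0.04,0,-0.012,0.005,0.003,-0.04,0,-0.012,0.005,0.003,-0.04,0,-0.012,0.005,0.003,-0.04,0,-0.012,0.005,0.003,-0.02,0,-0.004]'
python3 -m crank '[0.005,0,0,0,0,0.005,0,0,0,0]'
python3 - <<'E'
from h import *
for n in("scene","top"): cv2.imwrite(f"pics/{n}2.png",ctrl.capture(n))
print(ctrl.state()["ee_pos"],ctrl.state()["tool_rot"],ctrl.state()["width"])
t=cv2.imread("pics/top2.png");s=cv2.imread("pics/scene2.png")
a=cv2.resize(t[145:245,230:330],(400,400),interpolation=2);b=cv2.resize(s[140:260,240:360],(400,400),interpolation=2)
cv2.imwrite("pics/p3.png",np.hstack([a,b]))
E
```

```text
t: 4.3
ee_pos: [0.5774, 0.2794, 0.203]
tool_rot: [-3.138, -0.004, -0.16]
ft_force: [0.7, 1.4, -1.5]
width: 0.0111
t: 5.1
ee_pos: [0.5976, -0.0076, 0.1984]
tool_rot: [3.141, 0.0, -0.245]
ft_force: [0.1, 1.4, -1.6]
width: 0.0107
t: 5.3
ee_pos: [0.5978, -0.0048, 0.1982]
tool_rot: [-3.141, 0.0, -0.243]
ft_force: [-0.2, 0.3, -1.8]
width: 0.011
[ 0.59783378 -0.00382918  0.19829825] [-3.14143870e+00  2.78190436e-04 -2.41178311e-01] 0.010832209069233859
```

View pics/p3.png

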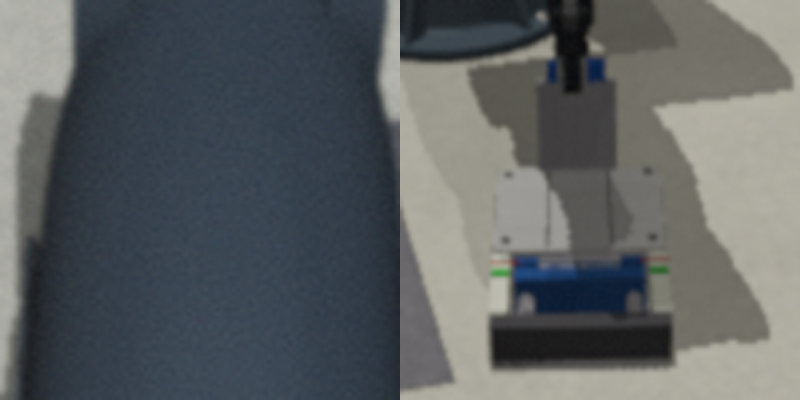

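```bash
python3 -m crank '[0.005,0.0008,0,-0.03,0,0.005,0,0,-0.03,0,0.005,0,0,-0.01,0,0.005,0,0,0,0,0.005,0,0,0,0]'
python3 - <<'E'
from h import *
cv2.imwrite("pics/scene3.png",ctrl.capture("scene"))
p=ctrl.state()["ee_pos"];print(p,ctrl.state()["tool_rot"])
s=cv2.imread("pics/scene3.png")
a=ctrl.state()["tool_rot"][2];ax=np.array([np.cos(a),np.sin(a),0]);ay=np.array([-np.sin(a),np.cos(a),0])
u=cv2.resize(s[170:250,250:340],None,fx=8,fy=7.5,interpolation=2)
def dot(X,c):
    q=S.proj(X);print(q.round(2));cv2.circle(u,(int((q[0]-250+.5)*8),int((q[1]-170+.5)*7.5)),3,c,-1)
for sg in(-1,1): 
    dot(p+[0,0,-.068]+.0025*ax+sg*.03*ay,(0,255,255)); dot(p+[0,0,.009]+.0025*ax+sg*.03*ay,(0,255,255))
J=np.array([.5847,.0003,0]);a=-.242;ax=np.array([np.cos(a),np.sin(a),0]);ay=np.array([-np.sin(a),np.cos(a),0])
for g in((0.011,.0325),(.011,-.0325),(.017,.0325),(.017,-.0325),(.04,.052),(.04,-.052)): dot(J+g[0]*ax+g[1]*ay+[0,0,.0445],(0,0,255))
for g in((0,.07),(0,-.07),(-.13,.07),(-.13,-.07)): dot(J+g[0]*ax+g[1]*ay+[0,0,.046],(0,255,0))
cv2.imwrite("pics/p4.png",u)
E
```

```text
t: 5.9
ee_pos: [0.5993, -0.0042, 0.1296]
tool_rot: [-3.141, -0.001, -0.241]
ft_force: [0.2, -0.2, -0.7]
width: 0.0111
[ 0.59958425 -0.00436041  0.12986603] [-3.14113427e+00 -1.90898942e-03 -2.41552503e-01]
[280.77 212.84]
[279.78 187.64]
[303.54 212.37]
[303.25 187.14]
[304.83 216.35]
[280.45 216.85]
[304.89 217.6 ]
[280.41 218.1 ]
[312.58 222.34]
[272.84 223.15]
[318.7  213.33]
[266.52 214.39]
[316.48 188.71]
[268.22 189.72]
```

View pics/p4.png

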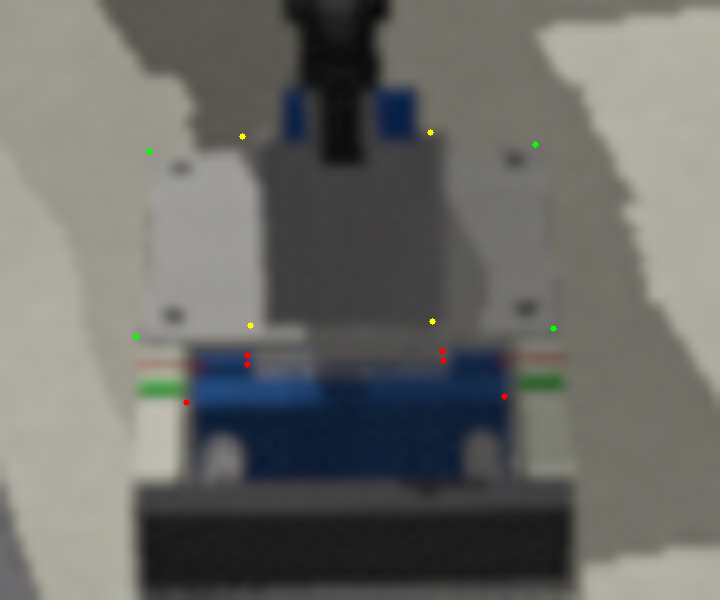

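```bash
python3 - <<'E'
from h import *
s=cv2.imread("pics/scene3.png").astype(float)
g=s.sum(2)/3
np.set_printoptions(linewidth=200,precision=0,suppress=True)
for r in (192,200,206,210): print(r,g[r,276:312].round())
for r in (219,221,225): print(r,(s[r,:,0]-s[r,:,2])[268:318].round())
im=cv2.imread("pics/scene3.png")
np.set_printoptions(precision=2)
for b in blobs(im,(45,90,30),(75,255,255),(255,205,80,30),2): print("green",b["c"],b["rc"],b["A"])
for b in blobs(im,(105,110,20),(125,255,255),(280,175,30,20),2): print("grip",b["c"],b["box"])
e=lambda x,y:S.proj(np.array([.5847,.0003,.0435])+x*np.array([np.cos(-.242),np.sin(-.242),0])+y*np.array([np.sin(.242),np.cos(.242),0]))
print(e(.0297,.063),e(.0297,-.063))
E
```

```text
192 [155. 155. 155. 153. 138. 105.  76.  65.  64.  64.  64.  63.  65.  63.  57.  53.  53.  53.  54.  57.  63.  66.  66.  66.  65.  65.  64.  64.  72.  90. 107. 113. 113. 113. 114. 114.]
200 [154. 154. 154. 155. 155. 150. 124.  83.  65.  64.  63.  63.  63.  64.  65.  64.  65.  63.  64.  64.  64.  65.  64.  65.  65.  67.  67.  67.  69.  75.  85.  93. 105. 111. 113. 113.]
206 [154. 154. 154. 154. 154. 151. 132.  91.  66.  63.  64.  63.  62.  63.  66.  65.  64.  64.  64.  64.  64.  65.  64.  66.  67.  67.  67.  67.  69.  75.  85.  88.  87.  88.  94. 107.]
210 [152. 153. 153. 153. 153. 151. 134.  93.  66.  64.  64.  63.  62.  64.  64.  64.  63.  63.  64.  65.  64.  65.  64.  67.  67.  68.  67.  67.  70.  77.  85.  88.  88.  89.  95. 107.]
219 [-26. -23. -22. -22. -22. -21.   0.  31.  55.  62.  65.  64.  58.  36.  19.  18.  23.  28.  26.  25.  21.  15.  14.  14.  15.  15.  15.  16.  23.  27.  26.  26.  25.  25.  25.  25.  25.  28.  38.
  46.  48.  49.  47.  48.  34.  13.  -4. -10. -11. -10.]
221 [-2.  0. -1. -1. -4.  9. 56. 85. 89. 89. 88. 88. 88. 85. 81. 80. 81. 82. 81. 75. 71. 65. 49. 39. 39. 39. 41. 40. 50. 52. 53. 53. 52. 53. 55. 54. 53. 52. 55. 56. 57. 56. 57. 55. 50. 24.  3. -4. -4.
 -4.]
225 [-13. -12. -12. -13. -12.  -8.  16.  40.  44.  43.  43.  40.  41.  42.  41.  41.  40.  42.  40.  39.  41.  39.  39.  39.  38.  39.  39.  39.  39.  38.  40.  41.  40.  42.  40.  40.  40.  40.  40.
  41.  40.  41.  39.  42.  37.  19.  -2. -10. -10. -10.]
green [317.23 220.58] [317.25 220.5 ] 8.0625
green [269.75 221.38] [269.75 221.38] 8.0
grip [298.85 184.8 ] [[296.49 181.9 ]
 [300.83 181.66]
 [301.18 187.84]
 [296.83 188.09]]
grip [286.42 185.  ] [[285.38 181.62]
 [287.62 181.62]
 [287.62 188.12]
 [285.38 188.12]]
[316.6  220.36] [268.79 221.34]
```

The scene view, using blade edges at columns 282.6/305.2 and the carriage mid at 293.5, puts the blade about 2.4 mm towards +y of the slot. I'll correct that and lower it gently while watching the force.

```bash
python3 -m crank '[0.005,-0.0008,-0.0022,0,0,0.005,0,0,-0.01,0,0.005,0,0,-0.006,0,0.005,0,0,-0.004,0,0.005,0,0,-0.004,0,0.005,0,0,0,0]'
python3 - <<'E'
from h import *
cv2.imwrite("pics/scene4.png",ctrl.capture("scene"))
s=ctrl.state();print(s["ee_pos"],s["tool_rot"],s["ft_force"],s["ft_torque"])
u=cv2.resize(cv2.imread("pics/scene4.png")[170:250,250:340],None,fx=8,fy=7.5,interpolation=2)
cv2.imwrite("pics/p5.png",u)
E
```

```text
t: 6.55
ee_pos: [0.5974, -0.0068, 0.1035]
tool_rot: [3.141, 0.001, -0.242]
ft_force: [-1.4, 0.2, -2.6]
width: 0.0108
[ 0.59752753 -0.00683241  0.10384035] [ 3.14136518e+00  1.10533527e-03 -2.42021364e-01] [-2.13696937  0.02870221 -2.88764477] [ 0.19100324  0.70328459 -0.02685498]
```

View pics/p5.png

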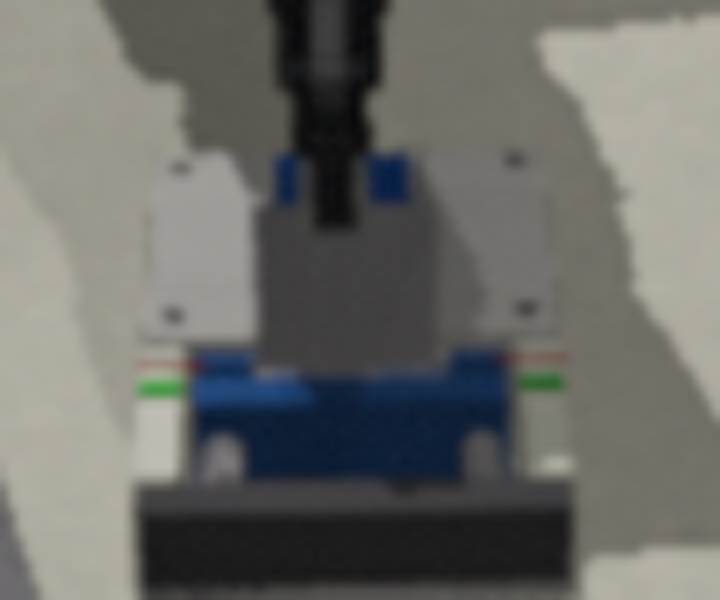

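The blade's lower edge is in the slot mouth with a light sideways force of -2 N. Ease it by -1 mm in x and continue down.

```bash
python3 -m crank '[0.005,-0.0008,0,-0.002,0,0.005,0,0,-0.004,0,0.005,0,0,-0.003,0,0.005,0,0,0,0]'
```

```text
t: 7.0
ee_pos: [0.5971, -0.0069, 0.0948]
tool_rot: [3.141, 0.0, -0.242]
ft_force: [-1.1, 0.3, -1.7]
width: 0.011
```

```bash
python3 -m crank '[0.005,-0.0003,0,-0.004,0,0.005,0,0,-0.004,0,0.005,0,0,-0.003,0,0.005,0,0,-0.001,0,0.005,0,0,0,0]'
```

```text
t: 7.5
ee_pos: [0.5969, -0.0069, 0.0831]
tool_rot: [3.142, 0.0, -0.242]
ft_force: [-0.6, 0.1, -1.8]
width: 0.0111
```

```bash
python3 -c "
from cell import ctrl;s=ctrl.state();print(s['ee_pos'],s['ft_force'],s['ft_torque'])"
```

```text
[ 0.59692077 -0.00689441  0.08313733] [-0.58432449  0.06242815 -1.76107421] [ 0.05243454  0.12841053 -0.01654763]
```

```bash
python3 -m crank '[0.005,0,0,-0.0015,0,0.005,0,0,-0.001,0,0.005,0,0,-0.001,0,0.005,0,0,0,0]'
```

```text
t: 7.9
ee_pos: [0.5976, -0.007, 0.081]
tool_rot: [-3.141, -0.002, -0.242]
ft_force: [-3.1, -0.8, 13.2]
width: 0.0106
```

Floor contact is at TCP z 0.081, as expected. Unload, open and retreat.

```bash
python3 -m crank '[0.005,-0.0004,0,0.001,0,0.05,0,0,0,0,0.05,0,0,0,0,0.05,0,0,0,0,0.05,0,0,0,0,0.05,0,0,0.02,0,0.05,0,0,0.04,0,0.05,0,0,0.04,0]'
python3 -m crank '[0.085,-0.03,-0.04,0.02,-0.05,0.085,-0.02,-0.045,0,-0.1,0.085,-0.01,-0.045,0,-0.1,0.085,-0.01,-0.045,0,-0.1,0.085,0,0,0,0]'
python3 - <<'E'
from h import *
for n in("scene","top"): cv2.imwrite(f"pics/{n}5.png",ctrl.capture(n))
t=cv2.imread("pics/top5.png");s=cv2.imread("pics/scene5.png")
a=cv2.resize(t[150:250,230:330],(400,400),interpolation=2);b=cv2.resize(s[170:250,250:330],(400,400),interpolation=2)
cv2.imwrite("pics/p6.png",np.hstack([a,b]))
E
```

```text
t: 8.7
ee_pos: [0.5959, -0.0068, 0.1816]
tool_rot: [3.141, 0.001, -0.242]
ft_force: [0.7, -0.9, 0.7]
width: 0.0499
t: 9.2
ee_pos: [0.5273, -0.1835, 0.1994]
tool_rot: [3.141, -0.001, -0.6]
ft_force: [0.3, 0.0, 0.6]
width: 0.085
```

View pics/p6.png

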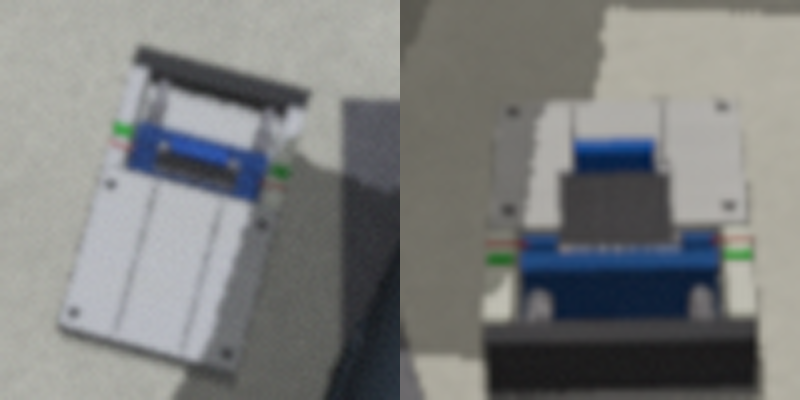

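View pics/top5.png

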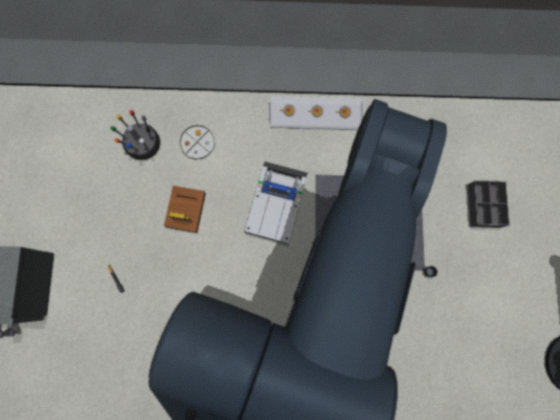

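The top view shows the blade upright in the slot and released, with the carriage at rest and the spare still in place. Next I'll measure the movement from the first pictures.

```bash
python3 - <<'E'
from h import *
np.set_printoptions(precision=4,suppress=True)
t=cv2.imread("pics/top0.png");s=cv2.imread("pics/scene0.png")
x,y=335,210
u=cv2.resize(t[y:y+45,x:x+45],None,fx=8,fy=8,interpolation=2)
hsv=cv2.cvtColor(u,cv2.COLOR_BGR2HSV)
m=cv2.inRange(hsv,(10,80,60),(32,255,255))
v=u.copy()
tr=lambda p:(np.array(p)+.5)/8-.5+np.array([x,y])
n,l,st,ce=cv2.connectedComponentsWithStats(m)
for i in range(1,n): print(st[i],T.at(tr(ce[i]),.014),tr(ce[i]))
cv2.imwrite("pics/m1.png",np.hstack([u,cv2.cvtColor(m,8)]))
# contrast-stretched
w=np.clip((u.astype(float)-40)*3,0,255).astype(np.uint8)
cv2.imwrite("pics/m2.png",np.hstack([w,cv2.resize(np.clip((s[200:240,178:218].astype(float)-20)*1.5,0,255).astype(np.uint8),(360,360),interpolation=2)]))
E
```

```text
[ 131  111  114  106 5829] [ 0.4883 -0.2538  0.014 ] [358.2896 230.6403]
[166 244  26  22 428] [ 0.4547 -0.2489  0.014 ] [356.8692 241.347 ]
```

View pics/m1.png

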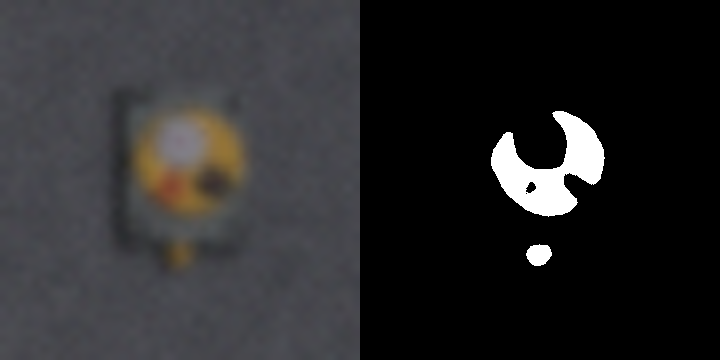

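View pics/m2.png

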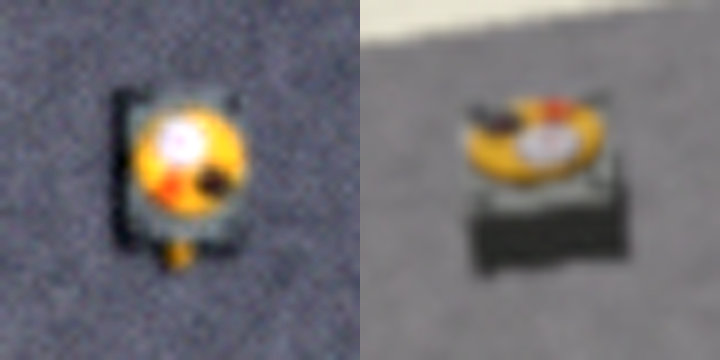

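```bash
python3 - <<'E'
from h import *
np.set_printoptions(precision=4,suppress=True)
tr=lambda p:(np.array(p)+.5)/8-.5+np.array([335,210])
d=T.at(tr((189.5,162)),.033);c=T.at(tr((179,254.5)),.016)
print(d,c,np.hypot(*(d-c)[:2]),np.arctan2((d-c)[1],(d-c)[0]))
# carrier top face corners guess
for p in((128,92),(240,92),(242,240),(128,240)): print(T.at(tr(p),.025))
# check in scene
q=((np.array([(d[0],d[1],.033),(c[0],c[1],.016)])))
tr2=lambda p:(np.array(p)+.5)/9-.5+np.array([178,200])
print([S.proj(X) for X in q]); print(tr2((536-360,140)),S.at(tr2((536-360,140)),.033))
import cv2
E
```

```text
[ 0.488  -0.2498  0.033 ] [ 0.4544 -0.2487  0.016 ] 0.03356153480685378 -0.03257454260808875
[ 0.516 -0.228  0.025]
[ 0.5171 -0.2715  0.025 ]
[ 0.4594 -0.2712  0.025 ]
[ 0.4584 -0.2273  0.025 ]
[array([196.2038, 212.9899]), array([196.2832, 211.7018])]
[197.1111 215.1111] [ 0.4994 -0.2483  0.033 ]
```

```bash
python3 -c "
from cell import ctrl;s=ctrl.state();print(s['ee_pos'],s['tool_rot'],s['joints'])"
```

```text
[ 0.52835183 -0.17986353  0.19933319] [-3.14142767e+00  8.66194401e-05 -5.93597104e-01] [-3.28221208e-01  3.40577893e-01  5.53795624e-02  1.28563831e+00
  1.81925502e-04  1.83617223e+00]
```

```bash
python3 -m crank '[0.07,-0.0035,-0.0046,-0.004,0.143,0.07,-0.0035,-0.0046,-0.004,0.143,0.07,-0.0035,-0.0046,-0.004,0.143,0.07,-0.0035,-0.0046,-0.004,0.143,0.07,-0.0035,-0.0046,-0.004,0.143,0.07,-0.0035,-0.0046,-0.004,0.143,0.07,-0.0035,-0.0046,-0.004,0.143,0.07,-0.0035,-0.0046,-0.004,0.143]'
python3 -m crank '[0.07,-0.0035,-0.0046,-0.01,0.143,0.07,-0.0035,-0.0046,-0.01,0.143,0.07,-0.0035,-0.0046,-0.01,0.143,0.07,-0.0035,-0.0046,-0.01,0.143,0.07,-0.0035,-0.0046,-0.01,0.143,0.07,-0.0035,-0.0046,-0.01,0.143,0.07,-0.0035,-0.0046,-0.01,0.143,0.07,0,0,0,0]'
python3 - <<'E'
from h import *
for n in("scene",): cv2.imwrite(f"pics/{n}6.png",ctrl.capture(n))
s=ctrl.state();print(s['ee_pos'],s['tool_rot'])
u=cv2.resize(cv2.imread("pics/scene6.png")[170:250,160:240],None,fx=7,fy=7,interpolation=2)
cv2.imwrite("pics/p7.png",u)
E
```

```text
t: 10.1
ee_pos: [0.501, -0.2146, 0.1672]
tool_rot: [-3.141, -0.0, 0.561]
ft_force: [-0.4, -0.2, 1.0]
width: 0.0701
t: 10.9
ee_pos: [0.4757, -0.2469, 0.0963]
tool_rot: [-3.14, -0.001, 1.557]
ft_force: [-0.9, -0.0, 0.0]
width: 0.0702
[ 0.47618735 -0.24694852  0.09709325] [-3.14072115e+00 -6.41443281e-04  1.55141224e+00]
```

View pics/p7.png

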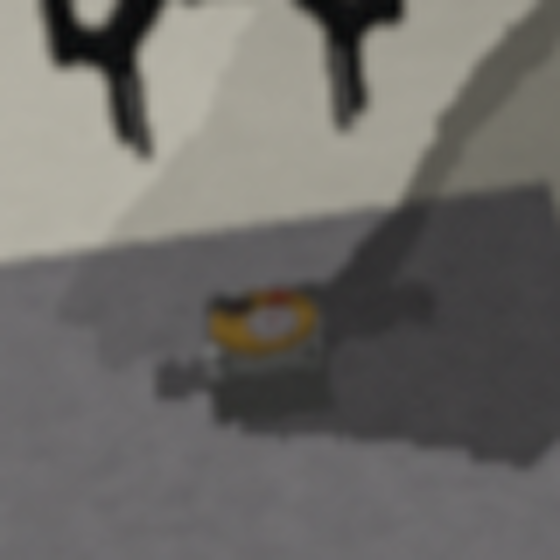

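```bash
python3 - <<'E'
from h import *
z=lambda X:(S.proj(X)-[160,170]+.5)*7
print("tcp",z([.4762,-.247,.099]),"disc",z([.488,-.2497,.033]),"face corners",z([.518,-.2727,.025]),z([.518,-.2267,.025]),z([.4762,-.2497,.02]))
E
```

```text
tcp [240.81356219 144.72093994] disc [257.16256734 304.45995176] face corners [206.65564201 371.6537179 ] [325.83573681 353.34583183] [258.52523519 316.11219612]
```

Perspective explains the offset: the predicted TCP column of 240.8 matches the measured finger mid of 241, and the disc is within 1 px. Descend and grip.

```bash
python3 -m crank '[0.07,0,-0.0015,-0.03,0,0.07,0,0,-0.03,0,0.07,0,0,-0.02,0,0.07,0,0,-0.009,0,0.07,0,0,0,0]'
```

```text
t: 11.45
ee_pos: [0.4761, -0.2488, 0.008]
tool_rot: [-3.141, -0.001, 1.551]
ft_force: [0.1, 0.4, 0.7]
width: 0.0701
```

```bash
python3 -m crank '[0.03,0,0,0,0,0.03,0,0,0,0,0.03,0,0,0,0,0.03,0,0,0,0,0.03,0,0,0,0,0.03,0,0,0,0]' 80
python3 - <<'E'
from h import *
for n in("scene",): cv2.imwrite(f"pics/{n}7.png",ctrl.capture(n))
s=ctrl.state();print(s['ee_pos'],s['tool_rot'],s['ft_force'],s['width'])
u=cv2.resize(cv2.imread("pics/scene7.png")[170:250,160:240],None,fx=7,fy=7,interpolation=2)
cv2.imwrite("pics/p8.png",u)
E
```

```text
t: 12.05
ee_pos: [0.4772, -0.2499, 0.0102]
tool_rot: [3.139, 0.001, 1.552]
ft_force: [-2.6, 2.7, 12.7]
width: 0.0439
[ 0.47718536 -0.2498587   0.01016709] [3.13912071e+00 8.59274964e-04 1.55237860e+00] [-2.19120392  3.05118103 12.65449957] 0.043843744314985125
```

View pics/p8.png

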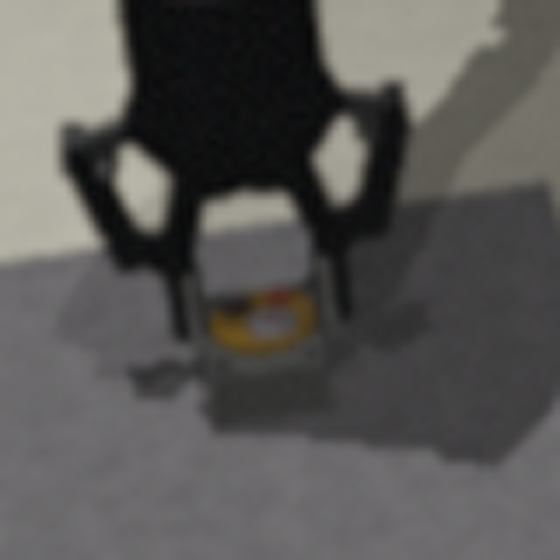

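Gripped at width 43.9 mm, with the pads on the carrier's sides. Lift and carry to above the bed.

```bash
python3 -m crank '[0.03,0,0,0.005,0,0.03,0,0,0.01,0,0.03,0,0,0.025,0,0.03,0,0,0.035,0,0.03,0,0,0.025,0,0.03,0,0,0,0]'
python3 -m crank '[0.03,0.0067,0.0328,0,-0.028,0.03,0.0067,0.0328,0,-0.028,0.03,0.0067,0.0328,0,-0.028,0.03,0.0067,0.0328,0,-0.028,0.03,0.0067,0.0328,0,-0.028,0.03,0.0067,0.0328,0,-0.028,0.03,0.0067,0.0328,0,-0.028,0.03,0.0067,0.0328,0,-0.028]'
python3 -m crank '[0.03,0,0,0,0,0.03,0,0,0,0,0.03,0,0,0,0]'
python3 - <<'E'
from h import *
for n in("scene",): cv2.imwrite(f"pics/{n}8.png",ctrl.capture(n))
s=ctrl.state();print(s['ee_pos'],s['tool_rot'],s['ft_force'],s['width'])
u=cv2.resize(cv2.imread("pics/scene8.png")[150:250,240:340],None,fx=6,fy=6,interpolation=2)
cv2.imwrite("pics/p9.png",u)
E
```

```text
t: 12.7
ee_pos: [0.478, -0.2505, 0.1127]
tool_rot: [3.136, 0.003, 1.553]
ft_force: [0.9, -0.7, -4.3]
width: 0.0438
t: 13.5
ee_pos: [0.5295, 0.0143, 0.1081]
tool_rot: [-3.141, 0.0, 1.328]
ft_force: [0.5, 0.8, -2.5]
width: 0.0433
t: 13.8
ee_pos: [0.5294, 0.0123, 0.1081]
tool_rot: [-3.141, 0.0, 1.329]
ft_force: [0.1, -0.9, -2.2]
width: 0.044
[0.52940906 0.01209486 0.10822906] [-3.14120285e+00  3.10133761e-04  1.32815666e+00] [-0.90572151 -0.4251355  -3.05906071] 0.043241249006704806
```

View pics/p9.png

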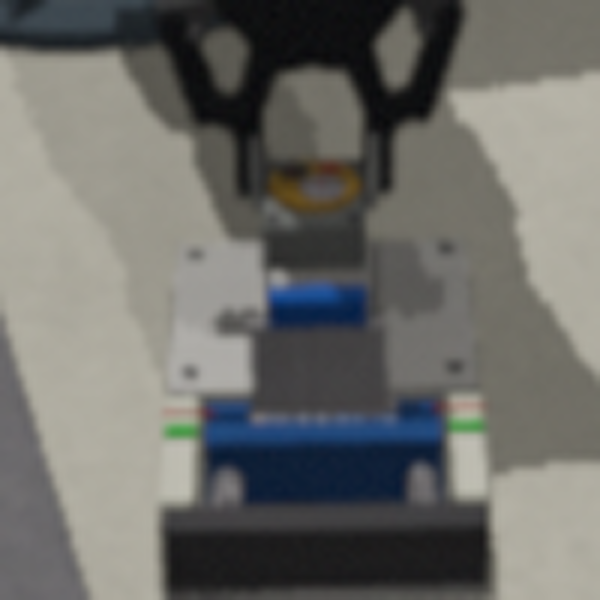

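The movement hangs level, with its mid at column 316 against the blade's 318, and its crown towards the robot. Lower it onto the bed.

```bash
python3 -m crank '[0.03,0,0,-0.02,0,0.03,0,0,-0.02,0,0.03,0,0,-0.009,0,0.03,0,0,-0.002,0,0.03,0,0,0,0,0.03,0,0,0,0]'
```

```text
t: 14.45
ee_pos: [0.5303, 0.0128, 0.0582]
tool_rot: [3.14, -0.0, 1.329]
ft_force: [0.4, 0.3, -3.4]
width: 0.044
```

```bash
python3 -m crank '[0.03,0,0,-0.001,0,0.03,0,0,-0.001,0,0.03,0,0,0,0]'
```

```text
t: 14.75
ee_pos: [0.5302, 0.0129, 0.0562]
tool_rot: [3.14, -0.0, 1.329]
ft_force: [-3.2, -0.3, 7.9]
width: 0.0442
```

```bash
python3 -m crank '[0.03,0,0,0.0008,0,0.03,0.0058,-0.0014,0,0,0.03,0.0058,-0.0014,0,0,0.03,0.0058,-0.0014,0,0,0.03,0.0039,-0.001,0,0,0.03,0,0,0,0]'
```

```text
t: 15.35
ee_pos: [0.552, 0.0075, 0.0562]
tool_rot: [3.141, -0.0, 1.329]
ft_force: [2.5, -0.6, -0.1]
width: 0.0438
```

```bash
python3 - <<'E'
from h import *
for n in("scene",): cv2.imwrite(f"pics/{n}9.png",ctrl.capture(n))
s=ctrl.state();print(s['ee_pos'],s['tool_rot'],s['ft_force'],s['width'])
u=cv2.resize(cv2.imread("pics/scene9.png")[150:250,240:340],None,fx=6,fy=6,interpolation=2)
cv2.imwrite("pics/p10.png",u)
E
```

```text
[0.55185535 0.00752826 0.05625993] [ 3.14061454e+00 -2.84222658e-05  1.32887257e+00] [ 1.09969684 -0.31519793  0.03727388] 0.04378734502383942
```

View pics/p10.png

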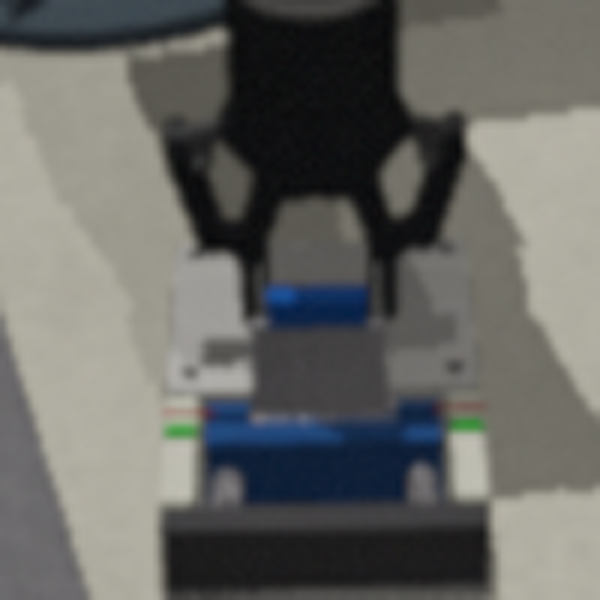

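The blade and carriage are at rest and the movement is just short of the blade. Push gently.

```bash
python3 -m crank '[0.03,0.0015,-0.0004,0,0,0.03,0.0015,-0.0004,0,0,0.03,0.0015,-0.0003,0,0,0.03,0,0,0,0]'
```

```text
t: 15.8
ee_pos: [0.5553, 0.0066, 0.0562]
tool_rot: [-3.141, 0.0, 1.329]
ft_force: [-3.9, 0.6, 5.2]
width: 0.044
```

```bash
python3 -m crank '[0.03,0.0015,-0.0004,0,0,0.03,0.0015,-0.0004,0,0,0.03,0.001,-0.0002,0,0,0.03,0,0,0,0]'
```

```text
t: 16.2
ee_pos: [0.5587, 0.0058, 0.0562]
tool_rot: [-3.14, -0.0, 1.329]
ft_force: [-9.6, 1.5, 9.7]
width: 0.0441
```

```bash
cat > ptr.py <<'E'
from h import *
import sys
k=sys.argv[1]
im=ctrl.capture("scene");cv2.imwrite(f"pics/scene{k}.png",im)
s=ctrl.state();print(s['t'],s['ee_pos'].round(4),s['tool_rot'].round(3),s['ft_force'].round(2),s['ft_torque'].round(2))
u=cv2.resize(im[195:235,255:335],None,fx=10,fy=10,interpolation=2);cv2.imwrite(f"pics/q{k}.png",u)
# column-integrated profiles along the rails
for c0,c1 in((266,271),(315,319)):
    p=im[212:228,c0:c1].astype(float).mean(1)
    r=np.arange(212,228);red=p[:,2]-(p[:,0]+p[:,1])/2;gr=p[:,1]-(p[:,0]+p[:,2])/2
    red=np.clip(red-6,0,None);gr=np.clip(gr-10,0,None)
    print("red row %.2f (%.0f) green row %.2f"%((red*r).sum()/max(red.sum(),1e-6),red.sum(),(gr*r).sum()/max(gr.sum(),1e-6)))
E
python3 ptr.py a; python3 - <<'E'
from h import *
e=lambda x,y,z:S.proj(np.array([.5847,.0003,z])+x*np.array([np.cos(-.242),np.sin(-.242),0])+y*np.array([np.sin(.242),np.cos(.242),0]))
print([e(x,s*.063,.0435).round(2) for s in(-1,1) for x in(.017,.0297)])
E
```

```text
16.25 [0.5587 0.0058 0.0562] [-3.14  -0.     1.329] [-8.69  1.59  9.71] [0.29 1.73 0.06]
red row 219.67 (25) green row 221.24
red row 219.23 (22) green row 220.25
[array([268.95, 218.65]), array([268.79, 221.34]), array([316.38, 217.68]), array([316.6 , 220.36])]
```

View pics/qa.png

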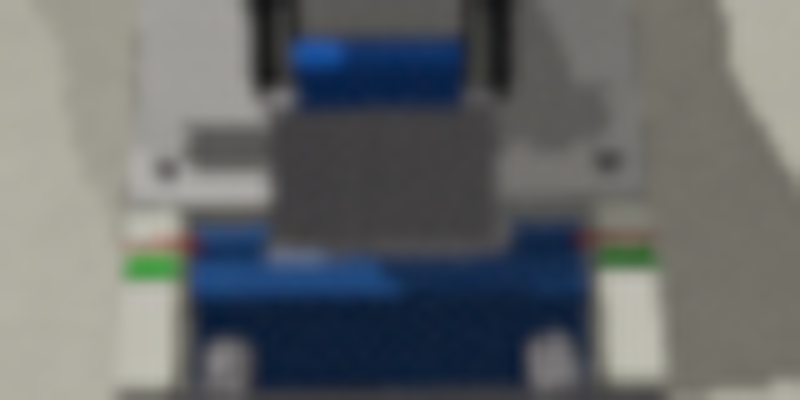

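The pointers are just short of the green bands: the red–green gap is about 1.4 px against 2.7 px at rest, so travel is about 5 mm. Continue, easing the down-load.

```bash
python3 -m crank '[0.03,0.0012,-0.0003,0.0003,0,0.03,0.0012,-0.0003,0.0003,0,0.03,0.0012,-0.0003,0,0,0.03,0.0012,-0.0003,0,0,0.03,0,0,0,0,0.03,0,0,0,0]'; python3 ptr.py b; python3 - <<'E'
import cv2,numpy as np
for f in("scene0","scene5","scene9","scenea","sceneb"):
    im=cv2.imread(f"pics/{f}.png")
    for c0,c1 in((266,271),(315,319)):
        p=im[212:228,c0:c1].astype(float).mean(1);r=np.arange(212,228);red=p[:,2]-(p[:,0]+p[:,1])/2;gr=p[:,1]-(p[:,0]+p[:,2])/2
        red=np.clip(red-6,0,None);gr=np.clip(gr-10,0,None);print(f,"%.2f %.2f"%((red*r).sum()/red.sum(),(gr*r).sum()/gr.sum()))
E
```

```text
t: 16.85
ee_pos: [0.5633, 0.0046, 0.0563]
tool_rot: [-3.14, 0.0, 1.329]
ft_force: [-6.0, 2.4, 1.4]
width: 0.044
16.9 [0.5633 0.0046 0.0563] [-3.14   0.     1.329] [-4.75  1.98  2.48] [0.37 1.2  0.1 ]
red row 220.61 (17) green row 221.50
red row 221.05 (12) green row 220.60
scene0 219.14 221.28
scene0 217.78 220.40
scene5 218.26 221.31
scene5 217.87 220.40
scene9 219.17 221.28
scene9 218.14 220.33
scenea 219.67 221.24
scenea 219.23 220.25
sceneb 220.61 221.50
sceneb 221.05 220.60
```

View pics/qb.png

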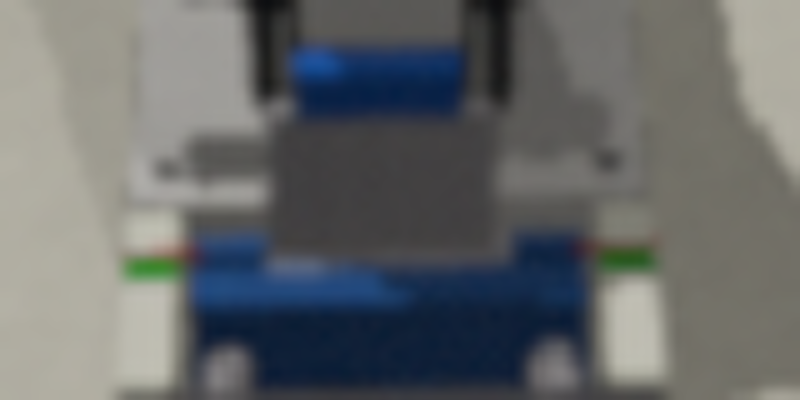

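```bash
for i in 1 2 3; do python3 -m crank '[0.03,0,0,0,0,0.03,0,0,0,0]' | grep -E "ft|ee"; done
```

```text
ee_pos: [0.5633, 0.0046, 0.0563]
ft_force: [-5.4, 1.9, 1.5]
ee_pos: [0.5633, 0.0046, 0.0563]
ft_force: [-6.5, 1.1, 1.2]
ee_pos: [0.5633, 0.0046, 0.0563]
ft_force: [-6.0, 2.8, 0.6]
```

The red pointers stand at the bands' upper edge, so about 8 mm of travel and roughly 7 N. A few mm more.

```bash
python3 -m crank '[0.03,0.001,-0.0003,0,0,0.03,0.001,-0.0002,0,0,0.03,0.001,-0.0003,0,0,0.03,0,0,0,0,0.03,0,0,0,0,0.03,0,0,0,0]'; python3 ptr.py c; python3 -c "
import cv2;im=cv2.imread('pics/scenec.png');import numpy as np
a=cv2.resize(im[210:230,260:280],(400,400),interpolation=2);b=cv2.resize(im[210:230,306:326],(400,400),interpolation=2);cv2.imwrite('pics/rc.png',np.hstack([a,b]))"
```

```text
t: 18.1
ee_pos: [0.566, 0.0039, 0.0563]
tool_rot: [-3.139, 0.0, 1.329]
ft_force: [-7.5, 2.8, 2.5]
width: 0.044
18.15 [0.566  0.0039 0.0563] [-3.139  0.     1.329] [-7.6   2.69  2.12] [0.54 1.61 0.15]
red row 220.68 (30) green row 221.76
red row 219.88 (27) green row 220.91
```

View pics/qc.png

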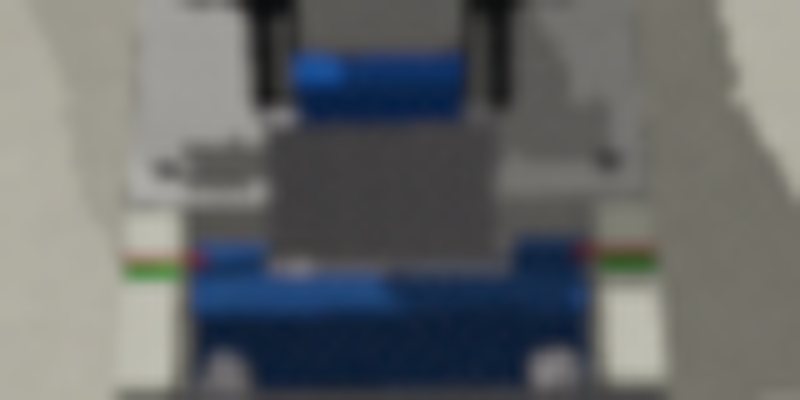

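View pics/rc.png

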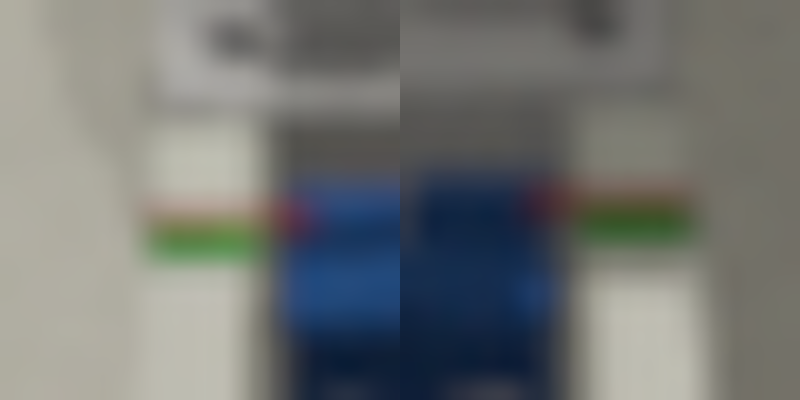

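The pointers are now just inside the bands' near edge. The wrist reads 8.0 N along the jig, so about 3.5 mm more to go.

```bash
python3 -m crank '[0.03,0.001,-0.0003,0,0,0.03,0.001,-0.0002,0,0,0.03,0.001,-0.0003,0,0,0.03,0.0005,-0.0001,0,0,0.03,0,0,0,0,0.03,0,0,0,0,0.03,0,0,0,0]'; python3 ptr.py d; python3 -c "
import cv2;im=cv2.imread('pics/scened.png');import numpy as np
a=cv2.resize(im[210:230,260:280],(400,400),interpolation=2);b=cv2.resize(im[210:230,306:326],(400,400),interpolation=2);cv2.imwrite('pics/rd.png',np.hstack([a,b]))"
```

```text
t: 18.85
ee_pos: [0.5691, 0.0031, 0.0563]
tool_rot: [-3.138, 0.0, 1.33]
ft_force: [-11.1, 4.0, 4.2]
width: 0.0439
18.9 [0.5691 0.0031 0.0563] [-3.138 -0.     1.329] [-10.86   4.09   4.89] [0.65 2.1  0.16]
red row 222.03 (7) green row 221.24
red row 225.75 (2) green row 220.64
```

View pics/rd.png

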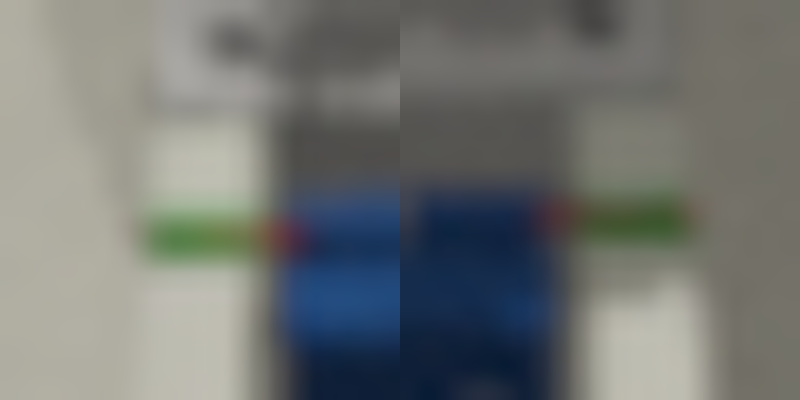

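View pics/qd.png

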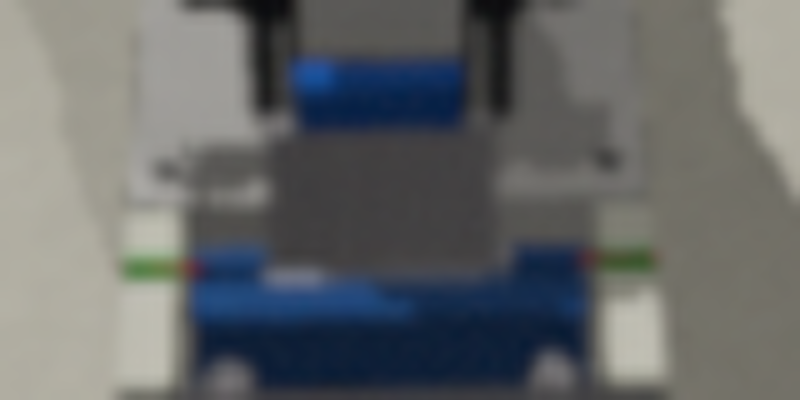

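The pointers stand mid-band on both sides: left at about row 221.5 and right at about 220.6, level with the green centres. Hold, check steadiness and take a last look.

```bash
python3 -m crank '[0.03,0,0,0,0,0.03,0,0,0,0,0.03,0,0,0,0,0.03,0,0,0,0,0.03,0,0,0,0,0.03,0,0,0,0,0.03,0,0,0,0,0.03,0,0,0,0]'; python3 ptr.py e; python3 - <<'E'
from h import *
t=ctrl.capture("top");cv2.imwrite("pics/top_e.png",t);s=cv2.imread("pics/scenee.png")
cv2.imwrite("pics/fe.png",np.hstack([cv2.resize(t[150:250,230:330],(400,400),interpolation=2),cv2.resize(s[170:240,255:325],(400,400),interpolation=2)]))
E
```

```text
t: 19.7
ee_pos: [0.5691, 0.0031, 0.0563]
tool_rot: [-3.138, 0.0, 1.329]
ft_force: [-10.2, 3.9, 5.0]
width: 0.0437
19.75 [0.5692 0.0031 0.0563] [-3.139 -0.     1.33 ] [-10.33   2.91   4.91] [0.71 2.1  0.2 ]
red row 221.77 (7) green row 221.25
red row 226.18 (2) green row 220.65
```

View pics/fe.png

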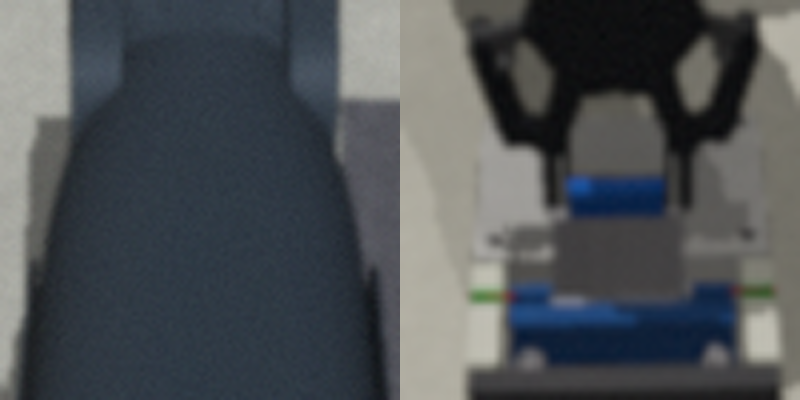

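Before handing in, I'll check that the blade hasn't ridden up during the push, comparing the grip's rows with the pointer and carriage rows.

```bash
python3 - <<'E'
from h import *
for f in("scene5","scene9","scenea","scenee"):
    im=cv2.imread(f"pics/{f}.png")
    g=[b for b in blobs(im,(105,110,20),(125,255,255),(280,190,30,22),8)][:1]
    b=g[0];print(f,"grip c",b["c"].round(2),"rows",b["cn"][:,1].min().round(2),b["cn"][:,1].max().round(2),"cols",b["cn"][:,0].min(),b["cn"][:,0].max())
    d=(im[214:240,275:279].astype(float)); print("   carriage strip", (d[:,:,0]-d[:,:,2]).mean(1).round().astype(int))
a=-.242;ax=np.array([np.cos(a),np.sin(a),0])
o=np.array([.5847,.0003,0])
for tr in(0,.005,.0127): print(tr,S.proj(o+(.014+tr)*ax+[0,0,.106]),S.proj(o+(.014+tr)*ax+[0,0,.109]),S.proj(o+(.04+tr)*ax+[0,0,.0445]))
E
```

```text
scene5 grip c [292.34 200.84] rows 197.88 203.88 cols 284.625 299.875
   carriage strip [-6 -6 14 54 61 56 75 88 88 76 55 42 38 28 14  6  2  2  1  0  0  0  0  0
  1  0]
scene9 grip c [292.26 200.46] rows 197.12 203.88 cols 283.625 300.875
   carriage strip [-6 -6 13 54 62 56 76 89 88 78 56 41 39 28 15  6  2  1  1  0  0  0  1  0
  1  0]
scenea grip c [292.23 201.68] rows 198.38 205.12 cols 283.625 300.875
   carriage strip [-6 -6 -1 30 59 60 64 82 90 87 70 49 40 38 22  8  2  1  1  0  0  0  0  1
  0  0]
scenee grip c [292.27 203.91] rows 200.38 207.38 cols 283.625 300.875
   carriage strip [-6 -5 -4 -5  0 26 58 61 58 78 88 88 76 54 42 38 28 15  6  1  0  0  1  1
  1  0]
0 [292.15110681 197.51759195] [292.12657669 196.53130477] [292.70021362 222.74544583]
0.005 [292.16098349 198.52721519] [292.13638562 197.53894633] [292.71178098 223.82836552]
0.0127 [292.17631962 200.09491961] [292.15161669 199.10358934] [292.72974116 225.50977245]
```

The carriage moved about 2.75 rows, which is 12.7 mm. The grip moved 3.4 rows, so the blade leans back slightly within its play and has not lifted. Handing in.

```bash
python3 -c "
from cell import ctrl
print(ctrl.job_done());s=ctrl.state();print(s['t'],s['ee_pos'],s['ft_force'])"
```

```text
the job is handed in; nothing more can be done
None
the job is handed in; nothing more can be done
```

The job is handed in at about 20 s. The blue-gripped blade is in the carriage slot and released. The movement lies on the bed, crown towards the open end, and is still held and pushed against the blade. I got no verdict back.

**Last checks before handing in:**
- **Pointers:** both red pointers stood in the middle of the green bands. The carriage had moved about 12.7 mm, judged from the picture.
- **Push:** the wrist read 10.7 to 11.5 N along the jig, somewhat above the 10 N the pointer position implies. I put the difference down to friction on the bed.
- **Steadiness:** the tool pose did not change over about 1 s of holding.
- **Blade:** it met the slot floor at the expected height. During the push it leaned back slightly in its slot's play (about 0.04 rad) and did not lift.
- **Spare blade and other things:** a top view after the blade was placed showed the spare in its slot and nothing I could see displaced. The arm hid the jig in the last top view, so I made the final checks from the scene camera only.

**Disagreement:** the two cameras differed by about 1 px (2–3 mm). I therefore set the blade's sideways position over the slot from the scene view, comparing blade and carriage directly.

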